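Fit the guard rail of a bench-top bottle shelf

TASK

Fit the steel guard rail to the little white bottle shelf: the big jar blocks one end of the shelf, so feed the rail in from the clear end, through the near bracket and then the far one, until it sticks out at least 1 cm beyond both brackets. Finish still gripping the rail, holding it still and free in the brackets (not pressed against them) so that a colleague can tighten the thumbscrews. Leave the jar, the deep-well plate and the bottles standing where they are.

Things in the scene. Friction and masses are not known exactly. Their poses are not given: they have to be found in the camera images.
- shelf: White bench-top bottle shelf, fixed, 130 deep (its x), 210 long (its y), board top 90 above the bench. Origin: centre of its underside; x from its rail side (facing the robot) to its back, y along it to the robot's left, z up; yaw up to 0.12 rad. On its front edge stand two white brackets whose bores share one line along its y, 130 above the bench.
- bracket_left (a point): Bore centre of the white bracket at the shelf's +y end, (-50, 82.5, 130) mm in the shelf's frame. Bore 15 in diameter along the shelf's y, flared by 2 at both faces; bracket 36 wide, 14 thick along y (faces 7 either side of this point), top at 148, black thumbscrew head on it up to 162 above the bench.
- bracket_right (a point): Bore centre of the like bracket at the shelf's -y end, (-50, -82.5, 130) mm in the shelf's frame; same bore, flares and sizes.
- rail: Guard rail: straight steel tube, 12 in diameter, 250 long over its domed blue end plugs, 65 to 115 g, both ends alike, loose on the bench between robot and shelf, roughly parallel to the shelf. Origin at its middle, on its axis, 6 above the bench as it lies; x along the rail (it may roll about x). Gripped 20 mm from one end with 50 N it stays nearly level.
- rail_a (a point): Tip of the rail at its +x end (125 mm from its middle).
- rail_b (a point): Tip of the rail at its -x end (125 mm from its middle).
- jar: Big clear-glass jar with steel lid, 110 in diameter, 200 tall, 1.3 kg, loose on the bench in line with the brackets near one end of the shelf (either end), so the rail cannot be fed in there. At least 65 mm are free between its wall and that bracket's outer face. Origin: centre of its underside.
- plate: Pale green deep-well plate, 85 by 127, 44 high, loose on the bench at the shelf's other, clear end; the rail and hand pass over it. Origin: centre of its underside.
- bottle_clear: Clear glass bottle with blue cap, 56 in diameter, 100 tall, standing loose on the shelf's board behind the rail line. Origin: centre of its underside.
- bottle_amber: Amber glass bottle with blue cap, 56 in diameter, 100 tall, standing loose on the shelf's board behind the rail line. Origin: centre of its underside.

How it is judged:
On the way:
1. the rail's leading end has come through the first bracket, and not yet the second (angle between the x axis of rail and the y axis of shelf, either way round below 0.06 rad and ((x of rail_a in the frame of shelf between -0.059 and -0.041 m and z of rail_a in the frame of shelf between 0.121 and 0.139 m and y of rail_a in the frame of shelf between -0.07 and 0.07 m) or (x of rail_b in the frame of shelf between -0.059 and -0.041 m and z of rail_b in the frame of shelf between 0.121 and 0.139 m and y of rail_b in the frame of shelf between -0.07 and 0.07 m))), for 0.1 s.
At the end, for the whole second after the job is handed in: The rail runs through both bores, each tip at least 8 mm beyond the outer face of its bracket and the rail within 0.06 rad of the bore line; it is at rest (under 20 mm/s), gripped by the fingers (over 2 N), and bears on the brackets with less than 6 N (((y of rail_a in the frame of shelf above 0.0975 m and y of rail_b in the frame of shelf below -0.0975 m) or (y of rail_b in the frame of shelf above 0.0975 m and y of rail_a in the frame of shelf below -0.0975 m)) and angle between the x axis of rail and the y axis of shelf, either way round below 0.06 rad and x of rail in the frame of shelf between -0.058 and -0.042 m and z of rail in the frame of shelf between 0.122 and 0.138 m and contact force between the fingers and rail above 2 N and contact force between rail and shelf below 6 N and linear speed of rail below 0.02 m/s); the arm keeps its last pose, push and grip.
It fails at once if the big jar is shifted by more than 2 cm or tipped (distance of jar from where it was at the start of the episode above 0.02 m or angle between jar's own z axis and vertical above 0.25 rad).
It fails at once if the deep-well plate is shifted by more than 2 cm or tipped (distance of plate from where it was at the start of the episode above 0.02 m or angle between plate's own z axis and vertical above 0.25 rad).
It fails at once if the clear bottle is shifted by more than 2 cm or tipped (distance of bottle_clear from where it was at the start of the episode above 0.02 m or angle between bottle_clear's own z axis and vertical above 0.25 rad).
It fails at once if the amber bottle is shifted by more than 2 cm or tipped (distance of bottle_amber from where it was at the start of the episode above 0.02 m or angle between bottle_amber's own z axis and vertical above 0.25 rad).
It also fails if it takes over 64 s, if anything falls off the work surface, if the arm or the gripper's body presses on something with over 40 N, if the wrist force passes 120 N, or if a joint passes its speed limit or range.

ROBOT

A 6-joint arm with a two-finger parallel gripper is mounted at the origin on the work surface. World frame = base frame: x ahead of the robot, y to its left, z up, the work surface at z = 0. Lengths are in m, angles in rad, forces in N, time in s.
With the tool pointing down it reaches from about 0.325 to 0.9 m from the base axis. Payload 6.1 kg.
Tool frame: the origin (TCP) lies where the fingers leave the gripper's body, on its centre line; the fingertips stand 70 mm ahead of it and the grasp point (between the pads) lies 51 mm ahead of it; z points along the fingers, x is the direction in which the jaws open and shut, and the axes are right-handed (so a half turn about z gives the same grasp; the last joint's range is limited). The gripper opens to 87 mm and grips with 3 to 60 N. Pads are 19 mm wide; open, the fingers measure 117 mm over their backs; the gripper's body (75 mm by 190 mm) begins 51 mm behind the grasp point.
Start: joints at [-1.289, 0.22, 1.526, -0, 1.395, -0.126], TCP at [0.248, -0.574, 0.292] pointing down, gripper open.
Joint ranges: [-2.98, 2.98], [-0.91, 2.08], [0.09, 2.57], [-1.24, 4.39], [0.2, 2.65], [-2.68, 2.68]. Speed limits (rad/s): [2.57, 2.57, 3.01, 3.14, 3.14, 3.14].

INTERFACE

Orientations are given as a rotation vector (axis times angle).
In Python, from bench import get_obs, vision, ticket gives the robot as it stands.
- The arm moves only by the tool servo_tool, never from a script. Its argument "series" is a list that holds one entry, the list of rows, each a list of 7 numbers: the opening, from 0 (shut) to 1 (fully open), then the shift along the world's x, y, z in m, then the turn, a rotation vector about the world's x, y, z in rad. A call has 1 to 20 rows; each row is the pose to reach, as a shift and turn from the pose commanded when the call began; what a row does not reach only later rows make up. A row lasts 1/12 s, in which the tool goes at most 41.7 mm and 7.16 degrees, less where a joint would pass 70% of its speed; a pose out of reach is approached as far as the arm can. A call with a gripper value outside its range is refused whole. The fingers move at their own pace and stop on an object; "grip_force" is the grip in N (left out, the last holds). Time passes only in rows, so rows that repeat a pose let the fingers close. It gives the time, the measured TCP pose, the force and the opening at its end, in the units of the state.
- get_obs(): the state, without advancing time (a new reading comes with each control period).
- vision.grab_frame(name): name is "scene" or "top"; returns a dict with "color" (480x640x3 uint8, red, green, blue), "range_z" (480x640 float32, m along the optical axis (not along the pixel's ray), 0 where there is no reading), "vertical_fov" (degrees; the focal length in pixels is half the picture's height over the tangent of half this angle, whatever the lens; pixels are square), "cx", "cy" (the principal point, pixels), "R" (3x3) and "t" (3): a world point X has camera coordinates R X + t. Camera axes: x right, y down, z forward; pixel columns grow to the right and rows downward; lengths in m; the calibration is good to about 2 mm. A picture is of the moment at which its call begins.
- ticket.hand_in(): hands the job in, once; it reports no verdict.
The state is a dict: "clock": time; "joints": joint angles; "joint_velocities": joint speeds; "joint_efforts": joint torques, N m; "eef_pos": TCP position; "tcp_rot": TCP orientation; "wrist_force": force on the tool from outside, world axes, zero at the start; "torque": the same for the moment, N m; "grip_width": finger opening in m.
Only numpy, scipy, OpenCV 4.12 (cv2) and the standard library are available. Lean on these libraries where they do the work, as an engineer would, in place of code of your own. Each camera call takes 0.05 s, during which the arm holds its last target. There are 200 camera calls.

## Working session

There is one attempt and no reset: what is moved stays moved. The work goes in short steps, Python scripts to look and compute and a tool call to move; the robot and the scene stay as the last step left them, time stands still between calls to the robot, and variables do not carry over. Pictures are saved under pics/ and viewed, about 8 in all and at most 12, crops included, and the job is handed in when it is done.

Besides the shell and the picture viewer there is one more tool, called by a JSON object that holds its "method" and its "body". servo_tool: Moves the arm, as the interface text tells. Its arguments: {"type":"object","properties":{"series":{"type":"array"},"grip_force":{"type":"number"}},"required":["series"]}

```bash
ls; mkdir -p pics
python3 - <<'E'
from bench import get_obs, vision
import cv2,numpy as np
for n in("scene","top"):
    f=vision.grab_frame(n); np.savez(f"/tmp/{n}0.npz",**f)
    cv2.imwrite(f"pics/{n}0.png",f["color"][:,:,::-1]); print(n,f["vertical_fov"],f["cx"],f["cy"],f["R"],f["t"],-f["R"].T@f["t"])
print(get_obs())
E
```

```text
pics
scene 44.7842700872741 314.20558416799105 238.4403350732417 [[ 0.04841155  0.9988248  -0.0023109 ]
 [ 0.85148543 -0.04247946 -0.52265481]
 [-0.52213875  0.02333483 -0.85254126]] [-0.04968472 -0.3899076   1.36468012] [1.04695833 0.00121869 0.95954422]
top 44.69536679838873 331.42154666413853 244.7472150414423 [[ 0.02707743 -0.99962196 -0.0047702 ]
 [-0.98336031 -0.0257788  -0.17982755]
 [ 0.1796366   0.0095601  -0.98368658]] [-0.01660323  0.54366696  1.11000695] [ 0.33567221 -0.01319364  1.18958604]
{'clock': 0.1, 'joints': array([-1.28908620e+00,  2.21147186e-01,  1.52748456e+00,  3.54651735e-05,
        1.39469030e+00, -1.26085197e-01]), 'joint_velocities': array([ 5.71582817e-05, -2.20960103e-04, -2.91099158e-03, -1.04839024e-03,
        1.90281029e-03, -8.56904836e-05]), 'joint_efforts': array([ 2.20109541e-03, -4.95943987e+01, -3.88518798e+01,  7.02580833e-02,
        5.15609526e-02, -3.98542375e-05]), 'eef_pos': array([ 0.24776018, -0.57332735,  0.29125301]), 'tcp_rot': array([-2.62427114e+00,  1.72498490e+00,  2.02799847e-03]), 'wrist_force': array([0.19051112, 0.41762192, 0.45094419]), 'torque': array([ 0.02553838,  0.01267927, -0.00514894]), 'grip_width': 0.08725762504489795}
```

View pics/scene0.png

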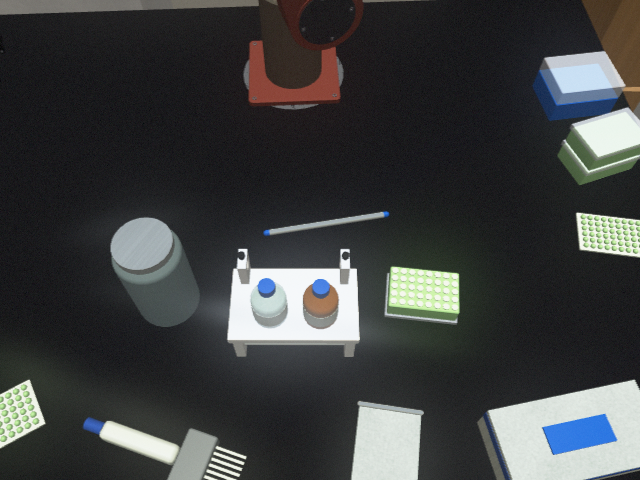

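View pics/top0.png

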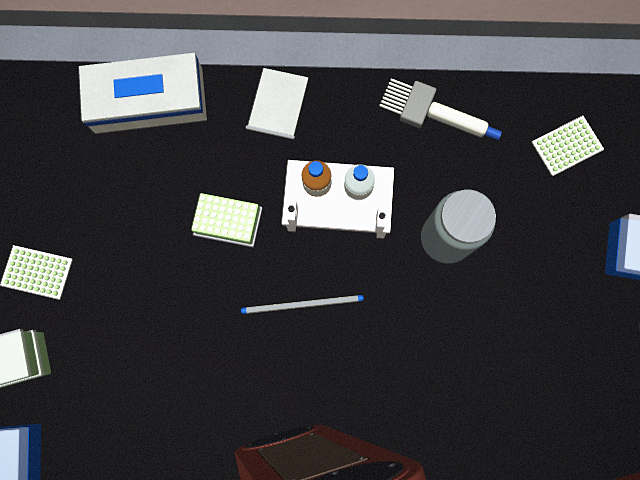

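The jar stands at the shelf's −y end (top view, about (465,225)) and the plate at the +y end (228,218), so the rail feeds toward −y. In the top view the rail runs from (243,310) to (361,298), and the brackets are at (291,215) and (381,222).

```bash
cat > h.py <<'E'
import numpy as np,cv2
from bench import get_obs, vision
def foc(f): return 240/np.tan(np.radians(f["vertical_fov"])/2)
def cloud(f):
    v,u=np.mgrid[:480,:640]; z=f["range_z"]; F=foc(f)
    P=np.stack([(u-f["cx"])/F*z,(v-f["cy"])/F*z,z],-1)
    return (P-f["t"])@f["R"]
def onplane(f,uv,h):
    d=f["R"].T@np.array([(uv[0]-f["cx"])/foc(f),(uv[1]-f["cy"])/foc(f),1]); c=-f["R"].T@f["t"]
    return c+d*(h-c[2])/d[2]
def proj(f,X):
    p=f["R"]@X+f["t"]; return np.array([f["cx"]+foc(f)*p[0]/p[2],f["cy"]+foc(f)*p[1]/p[2]])
def ray(f,uv):
    d=f["R"].T@np.array([(uv[0]-f["cx"])/foc(f),(uv[1]-f["cy"])/foc(f),1]); return -f["R"].T@f["t"],d/np.linalg.norm(d)
def meet(r):
    A=sum(np.eye(3)-np.outer(d,d) for c,d in r); b=sum((np.eye(3)-np.outer(d,d))@c for c,d in r); return np.linalg.solve(A,b)
def blue(f):
    h=cv2.cvtColor(f["color"],cv2.COLOR_RGB2HSV); m=cv2.inRange(h,(100,140,80),(130,255,255))
    n,l,s,c=cv2.connectedComponentsWithStats(m); return [(s[i][4],c[i]) for i in range(1,n) if s[i][4]>5]
E
python3 - <<'E'
from h import *
np.set_printoptions(precision=4,suppress=True)
for n in("scene","top"):
    f=dict(np.load(f"/tmp/{n}0.npz")); W=cloud(f); col=f["color"].astype(int)
    print(n)
    for a,c in blue(f):
        if a<150: print(" blue",a,c,onplane(f,c,.006))
    hsv=cv2.cvtColor(f["color"],cv2.COLOR_RGB2HSV)
    m=(hsv[...,1]<40)&(hsv[...,2]>150)&(W[...,0]>.35)&(W[...,0]<.75)&(abs(W[...,1])<.15)
    b=m&(abs(W[...,2]-.09)<.006); k=W[b][:,:2].astype(np.float32)
    (r,sz,an)=cv2.minAreaRect(k*1000); print(" board",b.sum(),r,sz,an,np.median(W[b][:,2]))
    t=(m&(W[...,2]>.142)&(W[...,2]<.153)).astype(np.uint8)
    nn,l,s,c=cv2.connectedComponentsWithStats(t)
    for i in range(1,nn):
        if s[i][4]>8: q=W[l==i]; print(" brtop",s[i],c[i],onplane(f,c[i],.148),q.min(0),q.max(0))
    t=((W[...,2]>.154)&(W[...,2]<.168)&(hsv[...,2]<90)).astype(np.uint8)
    nn,l,s,c=cv2.connectedComponentsWithStats(t)
    for i in range(1,nn):
        if s[i][4]>8: print(" screw",s[i],onplane(f,c[i],.162))
    print(' jar/bottle tops')
E
```

```text
scene
 blue 28 [385.8214 213.4286] [0.4122 0.1711 0.006 ]
 blue 32 [265.7812 232.375 ] [ 0.4446 -0.0655  0.006 ]
 board 5955 (636.8926391601562, -14.190269470214844) (210.16778564453125, 130.47601318359375) 86.7777099609375 0.09085110924418184
 brtop [237 249  11  21 128] [242.2734 260.2969] [ 0.5851 -0.0934  0.148 ] [ 0.5642 -0.1018  0.1448] [ 0.6001 -0.086   0.1526]
 brtop [341 249   9  22 127] [344.8661 260.063 ] [0.5928 0.0704 0.148 ] [0.5721 0.0632 0.1432] [0.6097 0.0783 0.1518]
 brtop [251 301  35  16 142] [269.3239 310.5704] [ 0.6749 -0.0509  0.148 ] [ 0.6596 -0.0792  0.1421] [ 0.6819 -0.0267  0.153 ]
 screw [260  17  33  22 167] [ 0.0563 -0.0306  0.162 ]
 screw [118 246  66  43 314] [ 0.6163 -0.2204  0.162 ]
 screw [238 252   6   8  40] [ 0.5838 -0.0944  0.162 ]
 screw [342 252   8   8  41] [0.592  0.0704 0.162 ]
 jar/bottle tops
top
 blue 141 [493.3262 132.6879] [ 0.8038 -0.3403  0.006 ]
 blue 34 [360.2941 297.6765] [ 0.4443 -0.0631  0.006 ]
 blue 31 [243.3226 310.3548] [0.4124 0.1726 0.006 ]
 blue 54 [ 36.3889 432.1111] [0.1652 0.5638 0.006 ]
 blue 9 [ 34.7778 424.4444] [0.
[... 427 characters left out ...]
399200439453 0.0915889567928398
 brtop [344 180   6  10  16] [346.5 184.5] [ 0.6398 -0.0279  0.148 ] [ 0.6328 -0.0325  0.1425] [ 0.6489 -0.0231  0.1526]
 brtop [350 184  24  10  49] [361.4082 190.7347] [ 0.6286 -0.0556  0.148 ] [ 0.6237 -0.0769  0.1421] [ 0.6424 -0.0345  0.1528]
 brtop [287 200  10  20 113] [291.6814 210.3717] [0.588  0.0715 0.148 ] [0.571  0.0642 0.1441] [0.6078 0.0797 0.1527]
 brtop [377 207   9  20 116] [380.8879 216.9741] [ 0.5799 -0.0921  0.148 ] [ 0.5622 -0.0997  0.1448] [ 0.599 -0.085  0.153]
 screw [288 206   6   6  28] [0.5883 0.0721 0.162 ]
 screw [379 213   6   6  28] [ 0.5797 -0.0924  0.162 ]
 screw [432 215  42  36 106] [ 0.5408 -0.2069  0.162 ]
 jar/bottle tops
```

{"method": "servo_tool", "body": {"series": [[[1, 0.166, 0.732, -0.1, 0, 0, 1.298], [1, 0.166, 0.732, -0.1, 0, 0, 1.298], [1, 0.166, 0.732, -0.1, 0, 0, 1.298], [1, 0.166, 0.732, -0.1, 0, 0, 1.298], [1, 0.166, 0.732, -0.1, 0, 0, 1.298], [1, 0.166, 0.732, -0.1, 0, 0, 1.298], [1, 0.166, 0.732, -0.1, 0, 0, 1.298], [1, 0.166, 0.732, -0.1, 0, 0, 1.298], [1, 0.166, 0.732, -0.1, 0, 0, 1.298], [1, 0.166, 0.732, -0.1, 0, 0, 1.298], [1, 0.166, 0.732, -0.1, 0, 0, 1.298], [1, 0.166, 0.732, -0.1, 0, 0, 1.298], [1, 0.166, 0.732, -0.1, 0, 0, 1.298], [1, 0.166, 0.732, -0.1, 0, 0, 1.298], [1, 0.166, 0.732, -0.1, 0, 0, 1.298], [1, 0.166, 0.732, -0.1, 0, 0, 1.298], [1, 0.166, 0.732, -0.1, 0, 0, 1.298], [1, 0.166, 0.732, -0.1, 0, 0, 1.298], [1, 0.166, 0.732, -0.1, 0, 0, 1.298], [1, 0.166, 0.732, -0.1, 0, 0, 1.298]]], "grip_force": 50}}

```text
clock: 1.77
eef_pos: [0.4133, 0.1605, 0.1914]
tcp_rot: [3.134, 0.219, -0.003]
wrist_force: [-0.3, 0.2, 0.5]
grip_width: 0.0871
```

{"method": "servo_tool", "body": {"series": [[[1, 0, 0, -0.03, 0, 0, 0], [1, 0, 0, -0.06, 0, 0, 0], [1, 0, 0, -0.09, 0, 0, 0], [1, 0, 0, -0.105, 0, 0, 0], [1, 0, 0, -0.113, 0, 0, 0], [1, 0, 0, -0.118, 0, 0, 0], [1, 0, 0, -0.118, 0, 0, 0], [0, 0, 0, -0.118, 0, 0, 0], [0, 0, 0, -0.118, 0, 0, 0], [0, 0, 0, -0.118, 0, 0, 0], [0, 0, 0, -0.118, 0, 0, 0], [0, 0, 0, -0.118, 0, 0, 0], [0, 0, 0, -0.118, 0, 0, 0], [0, 0, 0, -0.118, 0, 0, 0], [0, 0, 0, -0.118, 0, 0, 0], [0, 0, 0, -0.118, 0, 0, 0], [0, 0, 0, -0.118, 0, 0, 0]]], "grip_force": 50}}

```text
clock: 3.18
eef_pos: [0.4138, 0.1583, 0.0742]
tcp_rot: [3.134, 0.212, -0.0]
wrist_force: [-0.7, -0.8, 0.0]
grip_width: 0.0285
```

{"method": "servo_tool", "body": {"series": [[[0.25, 0, 0, -0.003, 0, 0, 0], [0.25, 0, 0, -0.003, 0, 0, 0], [0.25, 0, 0, -0.003, 0, 0, 0], [0, 0, 0, -0.003, 0, 0, 0], [0, 0, 0, -0.003, 0, 0, 0], [0, 0, 0, -0.003, 0, 0, 0], [0, 0, 0, -0.003, 0, 0, 0], [0, 0, 0, -0.003, 0, 0, 0], [0, 0, 0, -0.003, 0, 0, 0], [0, 0, 0, -0.003, 0, 0, 0]]], "grip_force": 50}}

```text
clock: 4.02
eef_pos: [0.4139, 0.1583, 0.0713]
tcp_rot: [3.134, 0.212, 0.0]
wrist_force: [0.1, -0.3, -0.9]
grip_width: 0.0098
```

{"method": "servo_tool", "body": {"series": [[[0, 0, 0, 0.01, 0, 0, 0], [0, 0, 0, 0.03, 0, 0, 0], [0, 0, 0, 0.06, 0, 0, 0], [0, 0, 0, 0.06, 0, 0, 0], [0, 0, 0, 0.06, 0, 0, 0]]]}}

```text
clock: 4.43
eef_pos: [0.4154, 0.1586, 0.1336]
tcp_rot: [-3.134, -0.212, -0.008]
wrist_force: [-0.2, -0.5, -1.4]
grip_width: 0.0104
```

```bash
cat >> h.py <<'E'
def snap(tag,crop=None):
    out={}
    for n in("scene","top"):
        f=vision.grab_frame(n); out[n]=f; im=f["color"][:,:,::-1]
        cv2.imwrite(f"pics/{n}{tag}.png",im)
    return out
E
python3 - <<'E'
from h import *
o=snap("1")
for n in o:
    for a,c in blue(o[n]):
        if a<150: print(n,a,c)
a=o["scene"]["color"][120:300,200:440];b=o["top"]["color"][200:380,200:440]
cv2.imwrite("pics/c1.png",cv2.resize(np.vstack([a,b]),None,fx=1.65,fy=1.65,interpolation=2)[:,:,::-1])
print(get_obs())
E
```

```text
scene 36 [263.83333333 216.61111111]
top 6 [198.   79.5]
top 140 [493.27857143 132.66428571]
top 33 [361.51515152 294.57575758]
top 7 [ 18.71428571 426.57142857]
top 110 [ 29.96363636 447.71818182]
top 11 [ 32.27272727 432.54545455]
top 35 [ 37.31428571 439.34285714]
top 6 [ 39.66666667 452.16666667]
top 6 [ 33.         453.33333333]
{'clock': 4.5333, 'joints': array([ 1.86906283e-01, -3.13321149e-02,  2.12400795e+00,  6.21695873e-05,
        1.04924295e+00,  5.19032213e-02]), 'joint_velocities': array([ 0.00091591,  0.02126425,  0.01440838,  0.00019543, -0.00229737,
       -0.00133534]), 'joint_efforts': array([-1.53969345e-02, -3.27702892e+01, -3.43635249e+01, -2.65261967e-02,
       -2.33241456e-02, -8.71412612e-04]), 'eef_pos': array([0.41349089, 0.1582049 , 0.13107718]), 'tcp_rot': array([-3.13442671e+00, -2.11851759e-01,  5.18724761e-04]), 'wrist_force': array([ 0.1374334 , -0.70291214, -1.87948744]), 'torque': array([ 0.10039248, -0.07036497, -0.0533451 ]), 'grip_width': 0.010587797752661074}
```

View pics/c1.png

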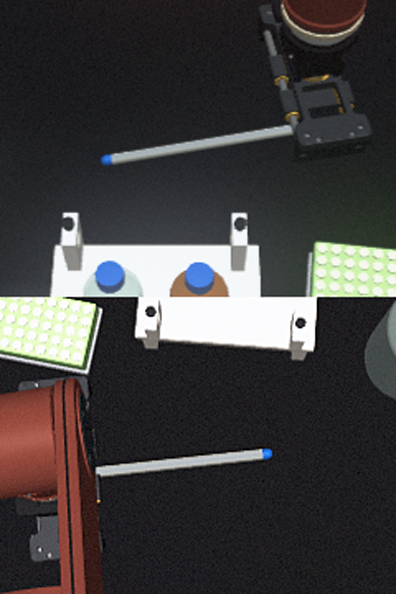

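{"method": "servo_tool", "body": {"series": [[[0, 0, 0.02, 0.03, 0, 0, 0], [0, 0, 0.055, 0.064, 0, 0, -0.05], [0, 0, 0.09, 0.064, 0, 0, -0.1], [0, 0, 0.12, 0.064, 0, 0, -0.15], [0, 0, 0.15, 0.064, 0, 0, -0.186], [0, 0.02, 0.176, 0.064, 0, 0, -0.186], [0, 0.05, 0.176, 0.064, 0, 0, -0.186], [0, 0.08, 0.176, 0.064, 0, 0, -0.186], [0, 0.11, 0.176, 0.064, 0, 0, -0.186], [0, 0.14, 0.176, 0.064, 0, 0, -0.186], [0, 0.165, 0.176, 0.064, 0, 0, -0.186], [0, 0.18, 0.176, 0.064, 0, 0, -0.186], [0, 0.188, 0.176, 0.064, 0, 0, -0.186], [0, 0.19, 0.176, 0.064, 0, 0, -0.186], [0, 0.19, 0.176, 0.064, 0, 0, -0.186], [0, 0.19, 0.176, 0.064, 0, 0, -0.186], [0, 0.19, 0.176, 0.064, 0, 0, -0.186], [0, 0.19, 0.176, 0.064, 0, 0, -0.186]]]}}

```text
clock: 6.03
eef_pos: [0.603, 0.3345, 0.1953]
tcp_rot: [3.141, -0.079, -0.001]
wrist_force: [-0.2, -0.3, -1.5]
grip_width: 0.0105
```

Run:
```python
from h import *
np.set_printoptions(precision=4,suppress=True)
o=snap("2")
for n in o:
    for a,c in blue(o[n]):
        if a<150: print(n,a,c)
a=o["scene"]["color"][180:360,220:540];b=o["top"]["color"][130:310,120:440]
cv2.imwrite("pics/c2.png",cv2.resize(np.vstack([a,b]),None,fx=1.65,fy=1.65,interpolation=2)[:,:,::-1])
print({k:v for k,v in get_obs().items() if k in('eef_pos','tcp_rot','grip_width')})
```

```text
scene 36 [368.4722 265.3889]
top 141 [493.3262 132.6879]
top 41 [270.7561 210.122 ]
top 11 [ 17.2727 426.4545]
top 115 [ 28.4    448.8696]
top 7 [  4.2857 427.5714]
top 25 [ 31.04 455.68]
{'eef_pos': array([0.6033, 0.3345, 0.1956]), 'tcp_rot': array([-3.1405,  0.0792, -0.0004]), 'grip_width': 0.010430882448950345}
```

View pics/c2.png

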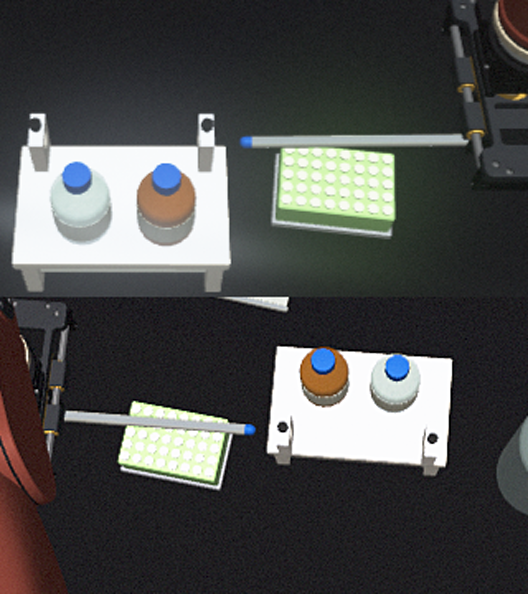

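```bash
cat >> h.py <<'E'
L=np.array([.5902,.0714,.13]); YA=np.array([.051,.9987,0]); XA=np.array([.9987,-.051,0])
def sh(X): # world -> shelf-like: x off bore line, y shelf, z off bore
    d=X-L; return np.array([d@XA,82.5e-3+d@YA,d[2]])*1000
def railline(f,ylo,yhi):
    W=cloud(f); m=(W[...,1]>ylo)&(W[...,1]<yhi)&(abs(W[...,2]-.133)<.016)&(abs(W[...,0]-.6)<.04)
    v,u=np.nonzero(m); cols=np.unique(u); pts=[]
    for c in cols:
        r=v[u==c]
        if 4<=len(r)<=16: pts.append((c,(r.min()+r.max())/2))
    p=np.array(pts); k=np.polyfit(p[:,0],p[:,1],1); res=p[:,1]-np.polyval(k,p[:,0]); p=p[abs(res)<1.5]; k=np.polyfit(p[:,0],p[:,1],1)
    return p,k
def tri(o,ylo,yhi):
    N=[];D=[]
    for n in("scene","top"):
        f=o[n];p,k=railline(f,ylo,yhi); u0,u1=p[0,0],p[-1,0]
        c,d0=ray(f,(u0,np.polyval(k,u0))); _,d1=ray(f,(u1,np.polyval(k,u1)))
        nn=np.cross(d0,d1); nn/=np.linalg.norm(nn); N.append(nn); D.append(nn@c)
        for y in(ylo+.01,yhi-.01): # per-camera x on z=.13 plane
            pass
        print(n,len(p),"on z=.13:",[sh(onplane(f,(u,np.polyval(k,u)),.13)).round(1) for u in(u0,u1)])
    d=np.cross(*N); d/=d[1]
    for y in(ylo,yhi):
        X=np.linalg.solve(np.array([*N,[0,1,0]]),[*D,y]); print("axis",X.round(4),sh(X).round(1))
    print("slope yaw,pitch vs bore",(d[0]-.051).round(4),d[2].round(4))
E
python3 - <<'E'
from h import *
np.set_printoptions(precision=4,suppress=True)
o={n:vision.grab_frame(n) for n in("scene","top")}
t=meet([ray(o["scene"],(368.47,265.39)),ray(o["top"],(270.76,210.12))]); print("tip plug",t,sh(t))
tri(o,.13,.30)
# screws triangulated, board in each camera
for s,tp in(((342+3.5,252+3.5),(288+2.5,206+2.5)),((238+2.5,252+3.5),(379+2.5,213+2.5))):
    X=meet([ray(o["scene"],s),ray(o["top"],tp)]); print("screw",X,sh(X))
for n in o:
    W=cloud(o[n]); 
    for y in (.15,.28):
        m=(abs(W[...,1]-y)<.01)&(abs(W[...,2]-.133)<.016)&(abs(W[...,0]-.6)<.04); print(n,"top z",np.percentile(W[m][:,2],[50,90]))
E
```

```text
tip plug [0.5926 0.1112 0.1266] [  0.41   122.3522  -3.4152]
scene 106 on z=.13: [array([  3.3, 142.6,   0. ]), array([  1. , 313.2,   0. ])]
top 91 on z=.13: [array([  0.9, 313. ,   0. ]), array([  0.6, 143.5,  -0. ])]
axis [0.5946 0.13   0.1265] [  1.4 141.2  -3.5]
axis [0.6028 0.3    0.1298] [  0.9 311.4  -0.2]
slope yaw,pitch vs bore -0.0026 0.0198
screw [0.5894 0.0722 0.1566] [-0.8639 83.2619 26.6053]
screw [ 0.5808 -0.094   0.1561] [ -0.9135 -83.1278  26.1278]
scene top z [0.1327 0.1351]
scene top z [0.1351 0.1375]
top top z [0.1345 0.1369]
top top z [0.1356 0.1389]
```

The rail is held and droops 0.02 rad. I'll level it, centre it sideways and bring the tip to about 7 mm from the near bracket.

{"method": "servo_tool", "body": {"series": [[[0, -0.0015, -0.005, -0.0005, -0.018, 0, 0.002], [0, -0.002, -0.012, -0.0005, -0.018, 0, 0.002], [0, -0.0022, -0.017, -0.0005, -0.018, 0, 0.002], [0, -0.0022, -0.019, -0.0005, -0.018, 0, 0.002], [0, -0.0022, -0.019, -0.0005, -0.018, 0, 0.002], [0, -0.0022, -0.019, -0.0005, -0.018, 0, 0.002], [0, -0.0022, -0.019, -0.0005, -0.018, 0, 0.002]]]}}

```text
clock: 6.82
eef_pos: [0.6018, 0.3152, 0.1948]
tcp_rot: [3.123, -0.077, 0.001]
wrist_force: [0.2, -1.0, -0.3]
grip_width: 0.0105
```

Run:
```python
from h import *
np.set_printoptions(precision=4,suppress=True)
o=snap("3")
c={n:[(a,c) for a,c in blue(o[n]) if 15<a<60 and (330<c[0]<400 if n=="scene" else 240<c[0]<330)] for n in o};print(c)
t=meet([ray(o[n],c[n][0][1]) for n in o]); print("tip plug",t,sh(t))
tri(o,.12,.28)
a=o["scene"]["color"][235:285,320:420];b=o["top"]["color"][180:230,235:335]
cv2.imwrite("pics/c3.png",cv2.resize(np.vstack([a,b]),None,fx=6,fy=6,interpolation=2)[:,:,::-1])
print({k:v for k,v in get_obs().items() if k in('eef_pos','tcp_rot','wrist_force')})
```

```text
{'scene': [(np.int32(38), array([356.1316, 264.3684]))], 'top': [(np.int32(33), array([281.303 , 210.5758]))]}
tip plug [0.5915 0.091  0.1298] [  0.3114 102.1359  -0.198 ]
scene 99 on z=.13: [array([  1.5, 133. ,   0. ]), array([  0.3, 292.2,   0. ])]
top 86 on z=.13: [array([  0.1, 292.1,   0. ]), array([  0.7, 132.2,   0. ])]
axis [0.5936 0.12   0.129 ] [  0.9 131.2  -1. ]
axis [0.601  0.28   0.1298] [  0.2 291.4  -0.2]
slope yaw,pitch vs bore -0.0047 0.0047
{'eef_pos': array([0.6017, 0.3154, 0.1948]), 'tcp_rot': array([ 3.1228, -0.0764,  0.0009]), 'wrist_force': array([-0.4323, -0.6637, -0.6028])}
```

View pics/c3.png

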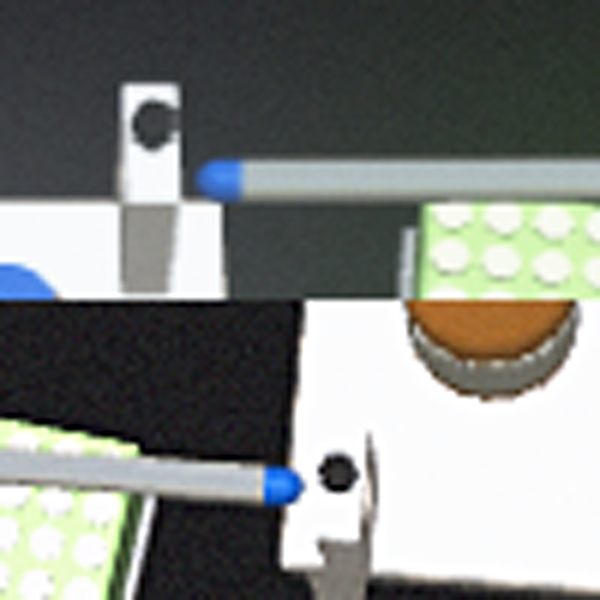

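{"method": "servo_tool", "body": {"series": [[[0, -0.0004, -0.003, 0.0003, -0.002, 0, -0.003], [0, -0.0006, -0.006, 0.0003, -0.002, 0, -0.003], [0, -0.0008, -0.009, 0.0003, -0.002, 0, -0.003], [0, -0.0009, -0.012, 0.0003, -0.002, 0, -0.003], [0, -0.001, -0.015, 0.0003, -0.002, 0, -0.003], [0, -0.0011, -0.018, 0.0003, -0.002, 0, -0.003], [0, -0.0013, -0.021, 0.0003, -0.002, 0, -0.003], [0, -0.0013, -0.021, 0.0003, -0.002, 0, -0.003]]]}}

```text
clock: 7.58
eef_pos: [0.6004, 0.2935, 0.1951]
tcp_rot: [3.12, -0.082, 0.001]
wrist_force: [0.4, -0.4, -0.2]
grip_width: 0.0104
```

{"method": "servo_tool", "body": {"series": [[[0, -0.0002, -0.004, 0, 0, 0, 0], [0, -0.0004, -0.008, 0, 0, 0, 0], [0, -0.0006, -0.012, 0, 0, 0, 0], [0, -0.0008, -0.016, 0, 0, 0, 0], [0, -0.001, -0.02, 0, 0, 0, 0], [0, -0.0013, -0.025, 0, 0, 0, 0], [0, -0.0013, -0.025, 0, 0, 0, 0], [0, -0.0013, -0.025, 0, 0, 0, 0]]]}}

```text
clock: 8.25
eef_pos: [0.5991, 0.2689, 0.1951]
tcp_rot: [3.121, -0.082, 0.001]
wrist_force: [-0.4, -0.3, -1.1]
grip_width: 0.0104
```

Run:
```python
from h import *
np.set_printoptions(precision=4,suppress=True)
o=snap("4")
c={n:[(a,c) for a,c in blue(o[n]) if 15<a<60 and (270<c[0]<400 and c[1]<275 if n=="scene" else 240<c[0]<350 and c[1]>195)] for n in o};print(c)
t=meet([ray(o[n],c[n][0][1]) for n in o]); print("tip plug",t,sh(t))
tri(o,.10,.25)
a=o["scene"]["color"][235:285,300:400];b=o["top"]["color"][180:230,255:355]
cv2.imwrite("pics/c4.png",cv2.resize(np.vstack([a,b]),None,fx=6,fy=6,interpolation=2)[:,:,::-1])
print({k:v for k,v in get_obs().items() if k in('eef_pos','tcp_rot','wrist_force','torque')})
```

```text
{'scene': [(np.int32(38), array([327.3158, 263.5   ]))], 'top': [(np.int32(28), array([306.3214, 213.    ]))]}
tip plug [0.588  0.0442 0.1305] [-0.8501 55.2069  0.4689]
scene 92 on z=.13: [array([ -0.1, 113.6,   0. ]), array([ -0.3, 261.5,   0. ])]
top 80 on z=.13: [array([ -0.1, 261.9,   0. ]), array([ -0.1, 113.4,   0. ])]
axis [0.5915 0.1    0.13  ] [ -0.1 111.1   0. ]
axis [0.5991 0.25   0.1303] [ -0.2 261.3   0.3]
slope yaw,pitch vs bore -0.0004 0.0016
{'eef_pos': array([0.5991, 0.2693, 0.1951]), 'tcp_rot': array([ 3.1207, -0.0813,  0.001 ]), 'wrist_force': array([-0.5789, -0.4843, -1.2037]), 'torque': array([ 0.0665, -0.0836,  0.0023])}
```

View pics/c4.png

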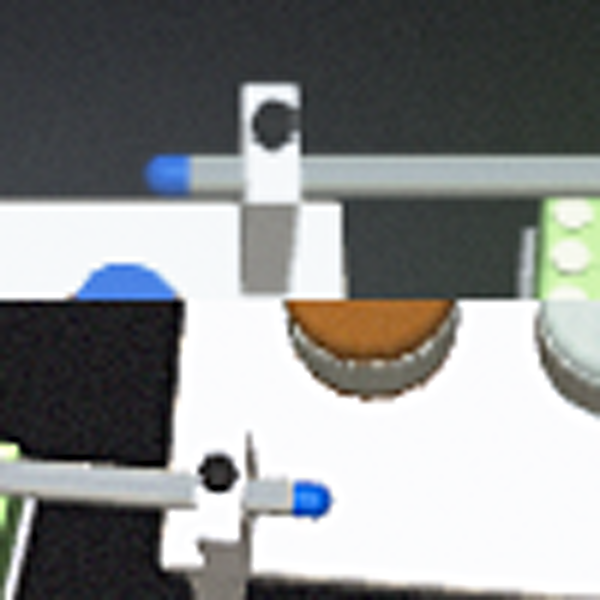

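{"method": "servo_tool", "body": {"series": [[[0, -0.0004, -0.008, 0, 0, 0, 0], [0, -0.0008, -0.016, 0, 0, 0, 0], [0, -0.0012, -0.024, 0, 0, 0, 0], [0, -0.0016, -0.032, 0, 0, 0, 0], [0, -0.002, -0.04, 0, 0, 0, 0], [0, -0.0024, -0.048, 0, 0, 0, 0], [0, -0.0029, -0.056, 0, 0, 0, 0], [0, -0.0033, -0.064, 0, 0, 0, 0], [0, -0.0037, -0.072, 0, 0, 0, 0], [0, -0.0041, -0.08, 0, 0, 0, 0], [0, -0.0045, -0.088, 0, 0, 0, 0], [0, -0.0049, -0.096, 0, 0, 0, 0], [0, -0.0053, -0.104, 0, 0, 0, 0], [0, -0.0057, -0.112, 0, 0, 0, 0], [0, -0.0057, -0.112, 0, 0, 0, 0], [0, -0.0057, -0.112, 0, 0, 0, 0]]]}}

```text
clock: 9.68
eef_pos: [0.5934, 0.1568, 0.1951]
tcp_rot: [3.121, -0.083, 0.001]
wrist_force: [-0.3, -0.1, -1.6]
grip_width: 0.0106
```

Run:
```python
from h import *
np.set_printoptions(precision=4,suppress=True)
o=snap("5")
c={n:[(a,c) for a,c in blue(o[n]) if 10<a<60 and (235<c[0]<300 and c[1]<275 if n=="scene" else 340<c[0]<400 and c[1]>195)] for n in o};print(c)
t=meet([ray(o[n],c[n][0][1]) for n in o]); print("tip plug",t,sh(t))
tri(o,-.055,.055)
a=o["scene"]["color"][235:285,230:360];b=o["top"]["color"][180:230,275:405]
cv2.imwrite("pics/c5.png",cv2.resize(np.vstack([a,b]),None,fx=6,fy=6,interpolation=2)[:,:,::-1])
print({k:v for k,v in get_obs().items() if k in('eef_pos','tcp_rot','wrist_force','torque')})
```

```text
{'scene': [(np.int32(35), array([257.9143, 263.3429]))], 'top': [(np.int32(30), array([366.4   , 217.6333]))]}
tip plug [ 0.5821 -0.0682  0.1305] [ -0.9591 -57.3311   0.5151]
scene 69 on z=.13: [array([ -0. , -44.2,   0. ]), array([ 0. , 66.4,  0. ])]Traceback (most recent call last):
  File "<stdin>", line 6, in <module>
  File "h.py", line 40, in tri
    f=o[n];p,k=railline(f,ylo,yhi); u0,u1=p[0,0],p[-1,0]
               ~~~~~~~~^^^^^^^^^^^
  File "h.py", line 35, in railline
    p=np.array(pts); k=np.polyfit(p[:,0],p[:,1],1); res=p[:,1]-np.polyval(k,p[:,0]); p=p[abs(res)<1.5]; k=np.polyfit(p[:,0],p[:,1],1)
                                                                                                          ~~~~~~~~~~^^^^^^^^^^^^^^^^^
    raise TypeError("expected non-empty vector for x")
TypeError: expected non-empty vector for x
```

{"method": "servo_tool", "body": {"series": [[[0, -0.0002, -0.003, 0, 0, 0, 0], [0, -0.0003, -0.006, 0, 0, 0, 0], [0, -0.0005, -0.009, 0, 0, 0, 0], [0, -0.0006, -0.012, 0, 0, 0, 0], [0, -0.0008, -0.015, 0, 0, 0, 0], [0, -0.0009, -0.018, 0, 0, 0, 0], [0, -0.0011, -0.021, 0, 0, 0, 0], [0, -0.0011, -0.021, 0, 0, 0, 0]]]}}

```text
clock: 10.45
eef_pos: [0.5923, 0.1356, 0.195]
tcp_rot: [3.12, -0.082, 0.001]
wrist_force: [-0.0, -0.5, -1.4]
grip_width: 0.0105
```

{"method": "servo_tool", "body": {"series": [[[0, -0.0002, -0.004, 0, 0, 0, 0], [0, -0.0004, -0.008, 0, 0, 0, 0], [0, -0.0006, -0.012, 0, 0, 0, 0], [0, -0.0008, -0.016, 0, 0, 0, 0], [0, -0.001, -0.02, 0, 0, 0, 0], [0, -0.0012, -0.024, 0, 0, 0, 0], [0, -0.0014, -0.027, 0, 0, 0, 0], [0, -0.0014, -0.027, 0, 0, 0, 0], [0, -0.0014, -0.027, 0, 0, 0, 0], [0, -0.0014, -0.027, 0, 0, 0, 0], [0, -0.0014, -0.027, 0, 0, 0, 0]]]}}

```text
clock: 11.37
eef_pos: [0.5909, 0.1094, 0.195]
tcp_rot: [3.121, -0.081, 0.001]
wrist_force: [0.5, 0.5, -0.7]
grip_width: 0.0106
```

Run:
```python
from h import *
np.set_printoptions(precision=4,suppress=True)
o=snap("6")
c={n:[(a,c) for a,c in blue(o[n]) if 8<a<60 and (200<c[0]<250 and c[1]<275 if n=="scene" else 380<c[0]<420 and c[1]>195)] for n in o};print(c)
try: t=meet([ray(o[n],c[n][0][1]) for n in o]); print("tip plug",t,sh(t))
except Exception as e: print(e)
a=o["scene"]["color"][215:345,210:380];b=o["top"]["color"][150:280,270:440]
cv2.imwrite("pics/c6.png",cv2.resize(np.hstack([a,b]),None,fx=2.35,fy=2.35,interpolation=2)[:,:,::-1])
f0=dict(np.load("/tmp/top0.npz"))["color"].astype(int)
print({k:v for k,v in get_obs().items() if k in('eef_pos','tcp_rot','wrist_force','torque','joint_velocities')})
```

```text
{'scene': [(np.int32(38), array([228.6579, 263.7632]))], 'top': [(np.int32(37), array([392.3243, 219.2162]))]}
tip plug [ 0.5804 -0.1161  0.1303] [  -0.2091 -105.2475    0.2804]
{'joint_velocities': array([-0.0007, -0.0003,  0.0012, -0.0021,  0.0014, -0.0003]), 'eef_pos': array([0.5909, 0.1095, 0.195 ]), 'tcp_rot': array([ 3.1206, -0.0808,  0.0008]), 'wrist_force': array([ 0.1755,  0.7751, -1.041 ]), 'torque': array([ 0.0995, -0.0818,  0.0022])}
```

View pics/c6.png

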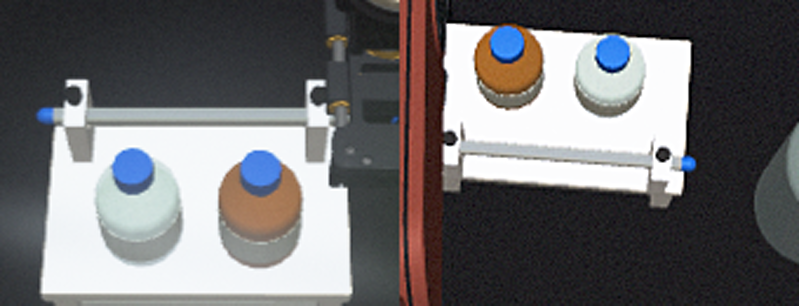

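```bash
python3 -c "
from bench import ticket,get_obs
print(get_obs()['wrist_force']);print(ticket.hand_in())"
```

```text
[ 0.17554127  0.77513054 -1.04100755]
the job is handed in; nothing more can be done
None
```

The guard rail is through both brackets and still in the gripper, and I handed the job in at about 11.5 s of the 64 s allowed. No verdict was reported.

- **How it went:** I gripped the rail 20 mm from its +y end with 50 N. I took out a 0.02 rad droop, then fed it from the clear (+y) end, stopping once with the tip about 49 mm along, between the two brackets.
- **Final position:** The leading tip is at about y = −111 mm in the shelf frame, roughly 21 mm beyond the far bracket's outer face. From the known rail length, the other end should be about 49 mm beyond the near bracket. I could not see that end behind the gripper.
- **Alignment and force:** The leading plug read within about 0.3 mm of the bore line. The wrist force was about 1.3 N, roughly the rail's weight, so any pressing on the brackets is small. The arm was at rest.
- **Surroundings:** The last picture shows both bottles standing. I did not measure the jar or plate again, but nothing touched them.
- **Checks that failed or disagreed:**
  - The two cameras differed by 2–4 mm in x, so I used their average.
  - The plug's sideways reading moved from −1.0 to −0.2 mm between the last two looks, so a light touch on a bracket is possible.
  - One line-fit check before the far bracket failed in the top view. I went on with the scene view and the force reading.

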